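# Bridge the sample carrier onto the receiving stage

### The job

Gently push the sample carrier, with its bottle standing in it, off the loading stand, across the gap and onto the receiving stage: press down on the thumb pad at its tail so that the bottle-heavy nose does not dip while it bridges the gap, and ease off before the tail crosses so that the tail does not dip either. Then press its nose against the stop until the sprung plunger has gone in about half its travel, never to the bottom, and let go slowly, with the carrier level on the stage and still holding the plunger a little in. Slide the carrier, do not lift it, and do not touch the bottle or disturb the things standing around.

Things in the scene. Friction and masses are not known exactly. Their poses are not given: they have to be found in the camera images.
- loader: Fixed loading stand, white deck on a grey base, 210 x 150 mm, deck top 45 mm above the table. Origin: middle of its underside; +x is the push direction (to the robot's right, within 7 degrees), z up. Deck spans x = -105 to +105 mm. Guide rails 8 mm wide, 16 mm tall along both sides, 116 mm apart inside.
- dock: Fixed receiving stage, 280 x 150 mm, deck top 45 mm up, same axes as the loader, in line within 2 mm. Origin: middle of its underside; deck spans x = -140 to +140 mm. Gap between the decks 95 to 110 mm, with a 17 mm lead-in ramp on this side; flared rails. A dark stop block is clamped at its far end: its plunger's face lies anywhere from dock x = 68 to 98 mm, not measured, find it by feel.
- plunger (a joint): How far the stop's plunger is pressed in, m: 0 = out, 0.010 = bottomed. Rubber tip 16 mm wide, 12 mm above the deck, facing the oncoming carrier. Spring 1.6 N/mm, no preload: half way takes about 8 N on top of the carrier's sliding drag (3 to 6 N). Backed off slowly, the carrier creeps back until its own friction holds the plunger about 2 mm in.
- tray: Sample carrier: loose steel plate 200 x 110 x 8 mm, 0.22 kg, on the loader between the guides (3 mm play each side). Origin: middle of its underside; +x to its nose, along the push. Nose x = +100 mm (wall 18 mm tall, lower edge swept up 3 mm), tail x = -100 mm. With the bottle its centre of mass is at about x = +36 mm: let be, the nose tips into the gap once some 60 mm over the edge.
- pad_top (a point): Centre of the top of the black thumb pad, unpressed: tray x = -68 mm, 22 mm above the tray's underside, 48 x 48 mm. Sprung: 1.2 N/mm, 9 mm travel; 5 to 8 N holds the nose up. Leaning on it hard with the tail over the gap dips the tail. Round it a fixed black push frame, inside 50 x 50 mm, walls 5 mm thick, rim 12 mm above the pad: shut fingers stand in it and push on its front wall.
- tray_nose (a point): Middle of the carrier's nose at the level of its underside, x = +100 mm in the tray's frame.
- bottle: Small brown bottle with a white cap, 42 mm diameter, 86 mm tall, 0.36 to 0.54 kg, standing loose in a square nest near the carrier's nose (tray x = +58 mm, 8 mm above its underside; nest walls 12 mm high, 46 mm inside). Origin at the middle of its underside.
- slide_box: Bystander: flat off-white carton 79 x 116 x 32 mm on the table behind the work. Origin: middle of its underside.
- cap_green: Bystander: green round cap, 34 mm diameter, 36 mm tall, on the table behind the work. Origin at the middle of its underside.
- small_beaker: Bystander: small glass beaker, 50 mm diameter, 59 mm tall, on the table behind the work. Origin: middle of its underside.
Not all that is in view belongs to the job. Of the things that look like the bottle, the middle-sized one is meant.

How it is judged:
By the outcome, as a careful person would: the job done as asked, in the order asked, and still so for the second after the job is handed in, with the robot touching nothing.
It also fails if it takes over 69 s, if anything falls off the work surface, if the arm or the gripper's body presses on something with over 40 N, if the wrist force passes 120 N, or if a joint passes its speed limit or range.

### The arm

A 7-joint arm with a two-finger parallel gripper is mounted at the origin on a cart in front of the work surface, level with it; the furniture and walls round the work are solid. World frame = base frame: x ahead of the robot, y to its left, z up, the work surface at z = 0. Lengths are in m, angles in rad, forces in N, time in s.
With the tool pointing down it reaches from about 0.4 to 0.9 m from the base axis. Payload 5.5 kg.
Tool frame: the origin (TCP) lies at the centre of the arm's flange, where the gripper is bolted on; the fingertips stand 173 mm ahead of it and the grasp point (between the pads) lies 155 mm ahead of it; z points along the fingers, y is the line along which they close (so a half turn about z gives the same grasp; the last joint's range is limited). The gripper opens to 85 mm and grips with 20 to 120 N. Pads are 22 mm wide; open, the fingers measure 114 mm over their backs; the gripper's body (76 mm by 85 mm) begins 54 mm behind the grasp point. The pads swing forward as they close: fully open they stand 13 mm farther back than shut.
Start: joints at [1.368, 0.501, -0.427, 1.55, 0.221, 1.138, -0.21], TCP at [0.292, -0.581, 0.405] pointing down, gripper open.
Joint ranges: [-2.88, 2.88], [-0.31, 2.03], [-1.54, 1.56], [0.2, 2.42], [-1.41, 4.55], [0.19, 2.02], [-2.57, 2.57]. Speed limits (rad/s): [2.57, 2.57, 3.14, 3.14, 3.14, 3.14, 3.14].

### API

Orientations are given as a unit quaternion [w, x, y, z].
In Python, from cell import bot, viewer, order, search_frame, tip_of gives the robot as it stands.
- The arm moves only by the tool servo_tool, never from a script. Its argument "series" is a list of rows, each an object with "slide": the shift along the tool's x, y, z in cm, a list of three; "turn": the turn, a rotation vector about the tool's x, y, z in degrees, a list of three. In form: [{"slide": [x, y, z], "turn": [wx, wy, wz]}, ...]. A call has exactly 8 rows; each row shifts and turns the commanded pose from where the row before left it, along the tool's axes as they then stand; what a row does not reach is not made up. A row lasts 1/8 s, in which the tool goes at most 62.5 mm and 10.7 degrees, less where a joint would pass 70% of its speed; a pose out of reach is approached as far as the arm can. A call is refused whole if a number of a shift passes 6.25 or a number of a turn 10.7, either way. A call with a gripper value outside its range is refused whole. "gripper" is the gripper command: -1 is shut, 1 is fully open, values between are in proportion, set as the call begins (left out, the last holds). The fingers move at their own pace and stop on an object; the grip force is fixed at half the most. Time passes only in rows, so rows that do not move let the fingers close, or fill a call up. It gives the time, the measured TCP pose, the force, the opening and the grip force at its end, in the units of the state.
- bot.get_state(): the state, without advancing time (a new reading comes with each control period).
- viewer.snapshot(name): name is "scene" or "top"; returns (picture, depth): 480x640x3 uint8, red, green, blue; 480x640 float32, m along the optical axis (not along the pixel's ray), 0 where there is no reading.
- viewer.get_calibration(name): a dict with "camera_matrix" (3x3 intrinsics, pixels), "R" (3x3) and "t" (3): a world point X has camera coordinates R X + t. Camera axes: x right, y down, z forward; pixel columns grow to the right and rows downward; lengths in m; the calibration is good to about 2 mm. A picture is of the moment at which its call begins. get_calibration takes no time and is no camera call.
- order.sign_off(): hands the job in; it is judged then, once.
Trained networks look in the newest picture that a camera, given by its name, has taken for a name from the list of things; names that differ only in an ending like _2 or _b are one class to them, and where a whole thing is asked for, a point or a joint stands for the part that bears it (a point fixed in the world has none). Each returns a list of dicts, best first, with "score" (0 to 1); they miss things now and then, are a little off and sometimes report something else, mostly with a low value. They report only what shows in the picture. A call takes as long as a camera call. They do not tell look-alikes from the thing itself.
- search_frame(camera, label): "position" ([x, y, z] in m, in the coordinates of the camera as it stood for that picture, good to about 4 mm: the middle of the surface that is visible of it).
- tip_of(camera, label): "position" ([x, y, z] in m, in the coordinates of the camera as it stood for that picture, good to about 4 mm: a listed point, or the origin of a listed thing).
The state is a dict: "time": time; "joints": joint angles; "dq": joint speeds; "joint_torque": joint torques, N m; "position": TCP position; "tcp_rot": TCP orientation; "force": force on the tool from outside, world axes, zero at the start; "moment": the same for the moment, N m; "gripper_width": finger opening in m; "finger_force": force on a finger pad.
Only numpy, scipy, OpenCV 4.12 (cv2) and the standard library are available. Lean on these libraries where they do the work, as an engineer would, in place of code of your own. Each camera call takes 0.05 s, during which the arm holds its last target. There are 200 camera calls.

## Working session

There is one attempt and no reset: what is moved stays moved. The work goes in short steps, Python scripts to look and compute and a tool call to move; the robot and the scene stay as the last step left them, time stands still between calls to the robot, and variables do not carry over. Pictures are saved under pics/ and viewed, at most 10 in all, crops included, and the job is handed in when it is done.

Besides the shell and the picture viewer there is one more tool, called by a JSON object that holds its "api" and its "payload", one argument or row to a line. servo_tool: Moves the arm, as the interface text tells. Its arguments: {"type":"object","properties":{"series":{"type":"array"},"gripper":{"type":"number"}},"required":["series"]}

```bash
mkdir -p pics; cat > h.py <<'E'
import numpy as np, cv2
from cell import bot, viewer, order, search_frame, tip_of
def world(c,p):
    k=viewer.get_calibration(c); R=np.array(k["R"]); t=np.array(k["t"]); return R.T@(np.array(p)-t)
def pix(c,X):
    k=viewer.get_calibration(c); q=np.array(k["R"])@np.array(X)+np.array(k["t"]); u=np.array(k["camera_matrix"])@q; return (u[:2]/u[2]).round(0)
def cloud(c,d):
    k=viewer.get_calibration(c); K=np.array(k["camera_matrix"]); v,u=np.mgrid[:480,:640]
    P=np.stack([(u-K[0,2])/K[0,0]*d,(v-K[1,2])/K[1,1]*d,d],-1); return (P-np.array(k["t"]))@np.array(k["R"])
E
python3 - <<'E'
from h import *
for c in("scene","top"):
    im,d=viewer.snapshot(c); cv2.imwrite(f"pics/{c}0.png",im[:,:,::-1]); np.save(c+"d.npy",d); np.save(c+"i.npy",im)
    for f in(search_frame,tip_of):
      for n in("loader","dock","tray","pad_top","tray_nose","bottle","plunger","slide_box","cap_green","small_beaker"):
        try:r=f(c,n)
        except Exception as e: print(f.__name__,n,e);continue
        for x in r[:4]:
            w=world(c,x["position"]); print(c,f.__name__,n,round(x["score"],2),w.round(3),pix(c,w))
s=bot.get_state();print(s)
E
```

```text
scene call dock 0.67 [ 0.472 -0.129  0.041] [373. 241.]
scene call dock 0.26 [0.461 0.208 0.057] [222. 341.]
scene call tray 0.9 [0.465 0.21  0.052] [220. 342.]
scene call pad_top 0.72 [0.665 0.118 0.026] [202. 254.]
scene call pad_top 0.59 [0.46  0.212 0.051] [221. 345.]
scene call tray_nose 0.86 [0.459 0.212 0.052] [222. 345.]
scene call bottle 0.93 [0.316 0.171 0.081] [305. 383.]
scene call bottle 0.83 [0.465 0.136 0.11 ] [257. 292.]
scene call bottle 0.64 [0.346 0.064 0.041] [345. 342.]
scene call bottle 0.63 [0.459 0.21  0.051] [222. 345.]
scene call plunger 0.43 [ 0.481 -0.232  0.058] [407. 208.]
scene call slide_box 0.93 [0.665 0.115 0.03 ] [203. 252.]
scene call cap_green 0.55 [ 0.705 -0.111  0.027] [285. 192.]
scene call small_beaker 0.64 [ 0.684 -0.037  0.038] [262. 208.]
scene call loader 0.66 [0.476 0.196 0.001] [228. 352.]
scene call loader 0.51 [0.476 0.188 0.047] [229. 332.]
scene call dock 0.68 [ 0.484 -0.16  -0.007] [377. 248.]
scene call tray 0.66 [0.478 0.184 0.046] [230. 330.]
scene call tray 0.28 [ 0.691 -0.039 -0.001] [262. 220.]
scene call pad_top 0.9 [0.473 0.
[... 1865 characters left out ...]
, 'joints': array([ 1.36821062,  0.50089521, -0.42699725,  1.55035682,  0.22081931,
        1.13828075, -0.21027825]), 'dq': array([ 0.00183393,  0.00068662,  0.00041085, -0.00119375, -0.00010881,
        0.00344598, -0.00135037]), 'joint_torque': array([ 4.95639574e-05, -5.69359016e+01, -5.81057534e+00, -2.81324065e+01,
        1.26212978e-02,  2.09850354e-03,  1.73637028e-05]), 'position': array([ 0.29196202, -0.58075926,  0.40473043]), 'tcp_rot': array([3.84582048e-05, 9.72997290e-01, 2.30816533e-01, 2.19954011e-05]), 'force': array([-0.41962867, -0.38825619,  0.91518781]), 'moment': array([-0.07784806, -0.01212577,  0.00945898]), 'finger_force': 0.0, 'gripper_width': 0.08573408868074814}
```

```bash
python3 - <<'E'
from h import *
im=np.load("topi.npy");d=np.load("topd.npy");P=cloud("top",d)
c=im[215:385,130:490];cv2.imwrite("pics/crop.png",cv2.resize(c,None,fx=2.2,fy=2.2,interpolation=cv2.INTER_CUBIC)[:,:,::-1])
# white rails / deck edges per column: height profile
X=P[...,0];Y=P[...,1];Z=P[...,2]
m=(abs(X-.48)<.1)&(Y<.32)&(Y>-.32)&(d>0)
hi=m&(Z>.052)&(Z<.072)
for name,y0,y1 in(("load",.1,.28),("dock",-.26,-.06)):
  for side in(1,-1):
    q=[]
    for y in np.arange(y0,y1,.01):
        s=m&(Z>.035)&(abs(Y-y)<.005)
        if s.sum()>5: q.append((y,X[s].max() if side>0 else X[s].min()))
    q=np.array(q);p=np.polyfit(q[:,1-1],q[:,1],1);r=abs(q[:,1]-np.polyval(p,q[:,0]));k=r<.003
    p=np.polyfit(q[k,0],q[k,1],1);print(name,side,"slope deg",np.degrees(np.arctan(p[0])),"x at y=.26,-.0,-.2",np.polyval(p,[.26,0,-.2]).round(4),k.sum())
for a,b in((.44,.45),(.51,.52),(.47,.49)):
    s=(X>a)&(X<b)&(d>0)&(abs(Y)<.35)
    pr=[]
    for y in np.arange(.32,-.32,-.01):
        t=s&(abs(Y-y)<.005); pr.append((round(y,2),int(1000*np.median(Z[t])) if t.any() else None))
    print(a,pr)
# tray edges near pad
E
```

```text
load 1 slope deg -0.5769554911673582 x at y=.26,-.0,-.2 [0.5505 0.5531 0.5552] 18
load -1 slope deg -0.6290935392073037 x at y=.26,-.0,-.2 [0.4021 0.405  0.4072] 18
dock 1 slope deg -0.6250871758611235 x at y=.26,-.0,-.2 [0.5518 0.5546 0.5568] 20
dock -1 slope deg -0.5756619729156514 x at y=.26,-.0,-.2 [0.4039 0.4065 0.4085] 20
0.44 [(np.float64(0.32), 0), (np.float64(0.31), None), (np.float64(0.3), 47), (np.float64(0.29), 52), (np.float64(0.28), 53), (np.float64(0.27), 53), (np.float64(0.26), 55), (np.float64(0.25), 54), (np.float64(0.24), 61), (np.float64(0.23), 54), (np.float64(0.22), 53), (np.float64(0.21), 52), (np.float64(0.2), 52), (np.float64(0.19), 52), (np.float64(0.18), 52), (np.float64(0.17), 52), (np.float64(0.16), 52), (np.float64(0.15), 52), (np.float64(0.14), 52), (np.float64(0.13), 52), (np.float64(0.12), 52), (np.float64(0.11), 52), (np.float64(0.1), 51), (np.float64(0.09), 1), (np.float64(0.08), 0), (np.float64(0.07), 0), (np.float64(0.06), -1), (np.float64(0.05), 0), (np.float64(0.04), -1), (np.float64(0.03), 0), (np.float64(0.02), 0), (np.float64(0.01), 0), (np.f
[... 3221 characters left out ...]
), (np.float64(-0.04), 44), (np.float64(-0.05), 44), (np.float64(-0.06), 44), (np.float64(-0.07), 44), (np.float64(-0.08), 44), (np.float64(-0.09), 44), (np.float64(-0.1), 44), (np.float64(-0.11), 44), (np.float64(-0.12), 44), (np.float64(-0.13), 44), (np.float64(-0.14), 44), (np.float64(-0.15), 44), (np.float64(-0.16), 44), (np.float64(-0.17), 44), (np.float64(-0.18), 44), (np.float64(-0.19), 44), (np.float64(-0.2), 43), (np.float64(-0.21), 43), (np.float64(-0.22), 44), (np.float64(-0.23), 60), (np.float64(-0.24), 61), (np.float64(-0.25), 75), (np.float64(-0.26), 83), (np.float64(-0.27), 74), (np.float64(-0.28), 44), (np.float64(-0.29), 44), (np.float64(-0.3), None), (np.float64(-0.31), 0)]
```

View pics/scene0.png

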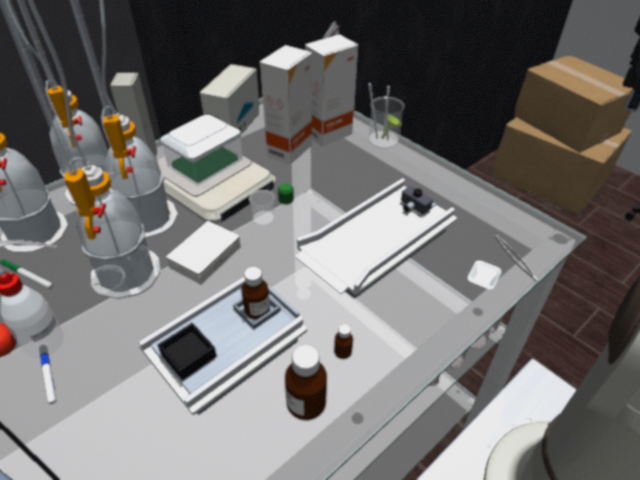

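View pics/crop.png

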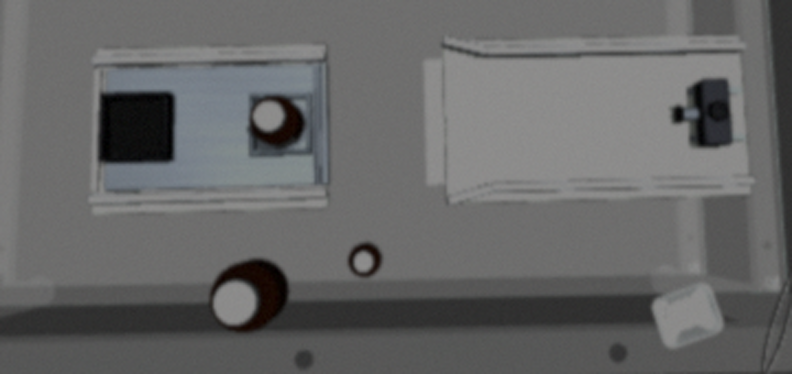

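The scene view shows three brown bottles: a large one at (305,383), a middle one in the carrier nest at (257,292), and a small one at (345,342). The middle-sized bottle in the nest is the one meant. The close crop confirms the pad and frame at crop (137,127), the bottle at (272,118), the stop at (710,112) and the plunger tip at (678,114). The push direction is about (0.0105, -1).

{"api": "servo_tool", "payload": {
  "series": [
    {"slide": [0, 0, 0], "turn": [0, 0, -10.65]},
    {"slide": [0, 0, 0], "turn": [0, 0, -10.65]},
    {"slide": [0, 0, 0], "turn": [0, 0, -10.65]},
    {"slide": [0, 0, 0], "turn": [0, 0, -10.65]},
    {"slide": [0, 0, 0], "turn": [0, 0, -10.65]},
    {"slide": [0, 0, 0], "turn": [0, 0, -10.65]},
    {"slide": [5, 5, 0], "turn": [0, 0, 0]},
    {"slide": [5, 5, 0], "turn": [0, 0, 0]}
  ],
  "gripper": -1
}}

```text
time: 3.0
position: [0.3795, -0.4912, 0.4046]
tcp_rot: [0.0, 0.705, 0.71, 0.0]
force: [1.4, -0.0, 0.1]
gripper_width: -0.0001
finger_force: 0.0
```

```bash
python3 - <<'E'
from h import *
im=np.load("topi.npy").astype(int);d=np.load("topd.npy");P=cloud("top",d)
k=viewer.get_calibration("top");K=np.array(k["camera_matrix"]);R=np.array(k["R"]);t=np.array(k["t"])
m=np.zeros((480,640),bool);m[235:310,165:215]=im[235:310,165:215].max(-1)<50
n,l,st,ce=cv2.connectedComponentsWithStats(m.astype(np.uint8));i=1+st[1:,4].argmax();print(st[i],ce[i])
def at(u,v,z):
    r=R.T@np.linalg.inv(K)@np.array([u,v,1]);o=-R.T@t;return o+r*(z-o[2])/r[2]
x,y,w,h,_=st[i]
for z in(.067,.079):print(z,at(x-.5,y-.5,z).round(4),at(x+w-.5,y+h-.5,z).round(4),at(*ce[i],z).round(4))
# edges along line
for u0,u1,z in((265,290,.045),(315,345,.045),(425,460,.057)):
    r=im[270:276,u0:u1].mean((0,2)).astype(int) if u0!=425 else im[262:270,u0:u1].mean((0,2)).astype(int)
    print([(u0+j,int(v),round(float(at(u0+j,272,z)[1]),4)) for j,v in enumerate(r)])
s=bot.get_state();print(s["time"],s["position"],s["joints"].round(2),s["tcp_rot"],s["force"])
E
```

```text
[ 175  257   34   32 1029] [191.72400389 272.6122449 ]
0.067 [0.5068 0.2941 0.067 ] [0.4436 0.2267 0.067 ] [0.4748 0.2598 0.067 ]
0.079 [0.5053 0.2903 0.079 ] [0.4431 0.2238 0.079 ] [0.4738 0.2565 0.079 ]
[(265, 6, 0.1205), (266, 10, 0.1185), (267, 34, 0.1165), (268, 68, 0.1145), (269, 86, 0.1125), (270, 89, 0.1105), (271, 77, 0.1085), (272, 87, 0.1065), (273, 91, 0.1045), (274, 97, 0.1025), (275, 95, 0.1005), (276, 102, 0.0985), (277, 115, 0.0965), (278, 102, 0.0945), (279, 86, 0.0925), (280, 99, 0.0905), (281, 108, 0.0885), (282, 108, 0.0865), (283, 109, 0.0845), (284, 109, 0.0825), (285, 110, 0.0805), (286, 109, 0.0785), (287, 109, 0.0765), (288, 109, 0.0745), (289, 110, 0.0724)]
[(315, 109, 0.0202), (316, 109, 0.0182), (317, 110, 0.0162), (318, 109, 0.0142), (319, 109, 0.0122), (320, 110, 0.0101), (321, 109, 0.0081), (322, 114, 0.0061), (323, 127, 0.0041), (324, 136, 0.0021), (325, 139, 0.0001), (326, 139, -0.0019), (327, 139, -0.004), (328, 139, -0.006), (329, 139, -0.008), (330, 139, -0.01), (331, 132, -0.012), (332, 121, -0.0141), (333, 131, -0.0161), (334, 138, -0.0181), (335
[... 399 characters left out ...]
4, 121, -0.2184), (435, 95, -0.2204), (436, 63, -0.2224), (437, 38, -0.2245), (438, 29, -0.2265), (439, 38, -0.2285), (440, 63, -0.2305), (441, 92, -0.2326), (442, 96, -0.2346), (443, 92, -0.2366), (444, 89, -0.2386), (445, 82, -0.2407), (446, 69, -0.2427), (447, 42, -0.2447), (448, 20, -0.2468), (449, 20, -0.2488), (450, 31, -0.2508), (451, 32, -0.2528), (452, 22, -0.2549), (453, 16, -0.2569), (454, 21, -0.2589), (455, 22, -0.261), (456, 23, -0.263), (457, 23, -0.265), (458, 22, -0.2671), (459, 22, -0.2691)]
3.0 [ 0.37953936 -0.49123622  0.40461627] [ 1.38  0.5  -0.69  1.62  0.35  1.14  0.6 ] [1.89839266e-04 7.04577759e-01 7.09626731e-01 2.21443955e-04] [ 1.35860152 -0.01092893  0.10246047]
```

{"api": "servo_tool", "payload": {
  "series": [
    {"slide": [6, 1, 0], "turn": [0, 0, 0]},
    {"slide": [6, 1, 0], "turn": [0, 0, 0]},
    {"slide": [6, 1, 0], "turn": [0, 0, 0]},
    {"slide": [6, 1, 0], "turn": [0, 0, 0]},
    {"slide": [6, 1, 0], "turn": [0, 0, 0]},
    {"slide": [6, 1, 0], "turn": [0, 0, 0]},
    {"slide": [6, 1, 0], "turn": [0, 0, 0]},
    {"slide": [6, 1, 0], "turn": [0, 0, 0]}
  ]
}}

```text
time: 4.0
position: [0.4545, -0.0089, 0.4052]
tcp_rot: [0.001, 0.704, 0.711, 0.0]
force: [1.0, 0.0, 0.3]
gripper_width: -0.0004
finger_force: 0.0
```

{"api": "servo_tool", "payload": {
  "series": [
    {"slide": [5, 0.4, 0], "turn": [0, 0, 0]},
    {"slide": [5, 0.4, 0], "turn": [0, 0, 0]},
    {"slide": [5, 0.4, 0], "turn": [0, 0, 0]},
    {"slide": [5, 0.3, 0], "turn": [0, 0, 0]},
    {"slide": [5, 0.2, 2], "turn": [0, 0, 0]},
    {"slide": [1, 0, 3], "turn": [0, 0, 0]},
    {"slide": [0, 0, 3], "turn": [0, 0, 0]},
    {"slide": [0, 0, 0], "turn": [0, 0, 0]}
  ]
}}

```text
time: 5.0
position: [0.4679, 0.2491, 0.3229]
tcp_rot: [-0.001, 0.703, 0.711, -0.002]
force: [0.2, -0.0, -0.5]
gripper_width: 0.0003
finger_force: 0.0
```

```bash
cat > s.py <<'E'
from h import *
from scipy.spatial.transform import Rotation as Ro
s=bot.get_state();q=s["tcp_rot"];r=Ro.from_quat([*q[1:],q[0]]).as_matrix()
print(s["time"],s["position"].round(4),"x",r[:,0].round(3),"z",r[:,2].round(3),s["force"].round(1),s["joints"].round(2))
E
python3 s.py
```

```text
5.0 [0.4679 0.2491 0.3229] x [-0.011  1.    -0.002] z [-0.004 -0.002 -1.   ] [ 0.2 -0.  -0.5] [ 0.17  0.52 -0.91  1.91  0.5   0.96 -0.96]
```

{"api": "servo_tool", "payload": {
  "series": [
    {"slide": [0.6, 0.6, 2], "turn": [0, 0, 0]},
    {"slide": [0, 0, 2], "turn": [0, 0, 0]},
    {"slide": [0, 0, 1], "turn": [0, 0, 0]},
    {"slide": [0, 0, 0], "turn": [0, 0, 0]},
    {"slide": [0, 0, 0], "turn": [0, 0, 0]},
    {"slide": [0, 0, 0], "turn": [0, 0, 0]},
    {"slide": [0, 0, 0], "turn": [0, 0, 0]},
    {"slide": [0, 0, 0], "turn": [0, 0, 0]}
  ]
}}

```text
time: 6.0
position: [0.4748, 0.2556, 0.2749]
tcp_rot: [0.0, 0.703, 0.711, 0.0]
force: [-0.3, -0.1, 0.8]
gripper_width: 0.0002
finger_force: 0.0
```

```bash
python3 s.py; python3 - <<'E'
from h import *
im,d=viewer.snapshot("scene"); cv2.imwrite("pics/a.png",cv2.resize(im[230:430,120:340],None,fx=3,fy=3)[:,:,::-1])
E
```

```text
6.0 [0.4748 0.2556 0.2749] x [-0.01  1.    0.  ] z [ 0.  0. -1.] [-0.3 -0.1  0.8] [ 0.11  0.6  -0.84  1.92  0.58  0.88 -1.02]
```

View pics/a.png

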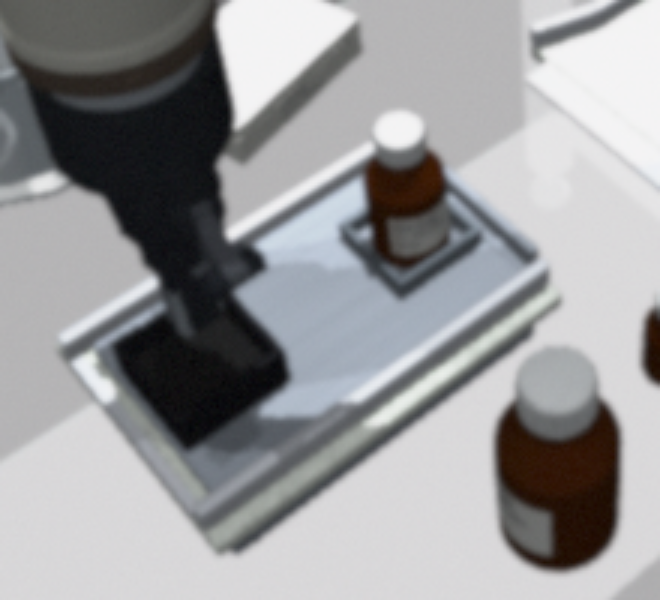

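The crop shows the shut fingertips at about (190,325), just above the frame at (195,375), with the bottle standing in its nest at (405,200). Descending next.

{"api": "servo_tool", "payload": {
  "series": [
    {"slide": [0, 0, 1], "turn": [0, 0, 0]},
    {"slide": [0, 0, 1], "turn": [0, 0, 0]},
    {"slide": [0, 0, 0.8], "turn": [0, 0, 0]},
    {"slide": [0, 0, 0.2], "turn": [0, 0, 0]},
    {"slide": [0, 0, 0.2], "turn": [0, 0, 0]},
    {"slide": [0, 0, 0.2], "turn": [0, 0, 0]},
    {"slide": [0, 0, 0], "turn": [0, 0, 0]},
    {"slide": [0, 0, 0], "turn": [0, 0, 0]}
  ]
}}

```text
time: 7.05
position: [0.4748, 0.2556, 0.2409]
tcp_rot: [0.0, 0.703, 0.711, 0.0]
force: [0.4, -0.6, -0.9]
gripper_width: -0.0
finger_force: 0.0
```

```bash
python3 s.py
```

```text
7.05 [0.4748 0.2556 0.2409] x [-0.01  1.    0.  ] z [ 0.  0. -1.] [ 0.4 -0.6 -0.9] [ 0.08  0.64 -0.8   1.94  0.63  0.83 -1.06]
```

{"api": "servo_tool", "payload": {
  "series": [
    {"slide": [-0.3, 0, 0], "turn": [0, 0, 0]},
    {"slide": [-0.3, 0, 0], "turn": [0, 0, 0]},
    {"slide": [-0.2, 0, 0], "turn": [0, 0, 0]},
    {"slide": [0, 0, 0.2], "turn": [0, 0, 0]},
    {"slide": [0, 0, 0.2], "turn": [0, 0, 0]},
    {"slide": [0, 0, 0.2], "turn": [0, 0, 0]},
    {"slide": [0, 0, 0], "turn": [0, 0, 0]},
    {"slide": [0, 0, 0], "turn": [0, 0, 0]}
  ]
}}

```text
time: 8.05
position: [0.475, 0.2473, 0.235]
tcp_rot: [0.001, 0.704, 0.711, -0.0]
force: [-0.6, -3.5, 6.8]
gripper_width: -0.0001
finger_force: 3.3
```

```bash
for i in 1 2 3; do python3 s.py; done
```

```text
8.05 [0.475  0.2473 0.235 ] x [-0.01   1.    -0.001] z [ 0.    -0.001 -1.   ] [-0.6 -3.5  6.8] [ 0.09  0.65 -0.79  1.95  0.64  0.81 -1.05]
8.05 [0.475  0.2473 0.235 ] x [-0.01   1.    -0.001] z [ 0.    -0.001 -1.   ] [-0.6 -3.5  6.8] [ 0.09  0.65 -0.79  1.95  0.64  0.81 -1.05]
8.05 [0.475  0.2473 0.235 ] x [-0.01   1.    -0.001] z [ 0.    -0.001 -1.   ] [-0.6 -3.5  6.8] [ 0.09  0.65 -0.79  1.95  0.64  0.81 -1.05]
```

{"api": "servo_tool", "payload": {
  "series": [
    {"slide": [-0.1, 0, 0], "turn": [0, 0, 0]},
    {"slide": [-0.1, 0, 0], "turn": [0, 0, 0]},
    {"slide": [-0.1, 0, 0], "turn": [0, 0, 0]},
    {"slide": [-0.1, 0, 0], "turn": [0, 0, 0]},
    {"slide": [-0.2, 0, 0], "turn": [0, 0, 0]},
    {"slide": [-0.2, 0, 0], "turn": [0, 0, 0]},
    {"slide": [-0.2, 0, 0], "turn": [0, 0, 0]},
    {"slide": [-0.2, 0, 0], "turn": [0, 0, 0]}
  ]
}}

```text
time: 9.05
position: [0.4751, 0.2388, 0.2359]
tcp_rot: [-0.001, 0.703, 0.712, 0.003]
force: [-0.4, 5.4, 4.2]
gripper_width: 0.0002
finger_force: 4.8
```

```bash
cat > v.py <<'E'
from h import *
im,d=viewer.snapshot("top");P=cloud("top",d)
for n in("tray","pad_top","tray_nose","bottle"):
    print(n,[(round(x["score"],2),world("top",x["position"]).round(3).tolist()) for x in tip_of("top",n)[:3]])
# tray plate height along its axis beside the nest
s0=(d>0)
o=[]
for y in np.arange(.30,-.30,-.02):
    z=[]
    for a,b in((.432,.448),(.507,.523)):
        t=s0&(P[...,0]>a)&(P[...,0]<b)&(abs(P[...,1]-y)<.006);z.append(round(1000*float(np.median(P[...,2][t])),1) if t.any() else None)
    o.append((round(float(y),2),*z))
print(o)
E
python3 s.py; python3 v.py
```

```text
9.05 [0.4751 0.2388 0.2359] x [-0.013  1.     0.007] z [ 0.003  0.007 -1.   ] [-0.4  5.4  4.2] [ 0.11  0.64 -0.8   1.96  0.63  0.8  -1.04]
tray [(0.98, [0.481, 0.186, 0.051])]
pad_top []
tray_nose [(0.64, [0.479, 0.09, 0.043])]
bottle [(0.65, [0.477, 0.131, 0.051])]
[(0.3, None, None), (0.28, 465.1, None), (0.26, 479.3, 447.4), (0.24, 489.6, 462.3), (0.22, 506.2, 451.4), (0.2, 528.0, 434.4), (0.18, 545.9, 51.9), (0.16, 560.7, 52.1), (0.14, 572.1, 52.1), (0.12, 578.8, 53.0), (0.1, 579.2, 52.1), (0.08, -0.4, -1.0), (0.06, -0.6, -1.0), (0.04, -1.1, -1.0), (0.02, -0.3, -1.0), (-0.0, 40.7, 41.9), (-0.02, 44.7, 43.7), (-0.04, 44.6, 44.6), (-0.06, 44.4, 44.6), (-0.08, 44.8, 45.1), (-0.1, 44.6, 44.4), (-0.12, 44.4, 44.2), (-0.14, 44.7, 44.7), (-0.16, 44.5, 44.6), (-0.18, 44.7, 44.4), (-0.2, 44.5, 44.5), (-0.22, 44.5, 44.5), (-0.24, 44.6, 44.9), (-0.26, 44.8, 72.4), (-0.28, 44.8, 44.4)]
```

{"api": "servo_tool", "payload": {
  "series": [
    {"slide": [-0.2, 0, 0.1], "turn": [0, 0, 0]},
    {"slide": [-0.25, 0, 0.1], "turn": [0, 0, 0]},
    {"slide": [-0.25, 0, 0.05], "turn": [0, 0, 0]},
    {"slide": [-0.25, 0, 0], "turn": [0, 0, 0]},
    {"slide": [-0.25, 0, 0], "turn": [0, 0, 0]},
    {"slide": [-0.25, 0, 0], "turn": [0, 0, 0]},
    {"slide": [-0.25, 0, 0], "turn": [0, 0, 0]},
    {"slide": [-0.25, 0, 0], "turn": [0, 0, 0]}
  ]
}}

```text
time: 10.3
position: [0.4762, 0.2221, 0.2353]
tcp_rot: [-0.002, 0.702, 0.712, 0.007]
force: [-0.5, 11.0, 12.9]
gripper_width: 0.0001
finger_force: 8.4
```

```bash
python3 s.py
```

```text
10.3 [0.4762 0.2221 0.2353] x [-0.015  1.     0.012] z [ 0.007  0.012 -1.   ] [-0.5 11.  12.9] [ 0.15  0.63 -0.8   1.98  0.63  0.78 -1.01]
```

{"api": "servo_tool", "payload": {
  "series": [
    {"slide": [-0.25, 0, -0.1], "turn": [0, 0, 0]},
    {"slide": [-0.25, 0, -0.05], "turn": [0, 0, 0]},
    {"slide": [-0.25, 0, 0], "turn": [0, 0, 0]},
    {"slide": [-0.25, 0, 0], "turn": [0, 0, 0]},
    {"slide": [-0.25, 0, 0], "turn": [0, 0, 0]},
    {"slide": [-0.25, 0, 0], "turn": [0, 0, 0]},
    {"slide": [-0.25, 0, 0], "turn": [0, 0, 0]},
    {"slide": [-0.25, 0, 0], "turn": [0, 0, 0]}
  ]
}}

```text
time: 11.3
position: [0.476, 0.2, 0.2353]
tcp_rot: [-0.001, 0.702, 0.712, 0.004]
force: [-0.2, 6.6, 6.6]
gripper_width: 0.0002
finger_force: 6.0
```

```bash
python3 s.py
```

```text
11.3 [0.476  0.2    0.2353] x [-0.013  1.     0.008] z [ 0.004  0.008 -1.   ] [-0.2  6.6  6.6] [ 0.19  0.62 -0.8   2.    0.63  0.78 -0.97]
```

{"api": "servo_tool", "payload": {
  "series": [
    {"slide": [-0.25, 0, 0], "turn": [0, 0, 0]},
    {"slide": [-0.25, 0, 0], "turn": [0, 0, 0]},
    {"slide": [-0.25, 0, 0], "turn": [0, 0, 0]},
    {"slide": [-0.25, 0, 0], "turn": [0, 0, 0]},
    {"slide": [-0.25, 0, 0], "turn": [0, 0, 0]},
    {"slide": [-0.25, 0, 0], "turn": [0, 0, 0]},
    {"slide": [-0.25, 0, 0], "turn": [0, 0, 0]},
    {"slide": [-0.25, 0, 0], "turn": [0, 0, 0]}
  ]
}}

```text
time: 12.3
position: [0.4763, 0.1801, 0.2353]
tcp_rot: [-0.001, 0.702, 0.712, 0.004]
force: [-0.5, 7.5, 6.5]
gripper_width: 0.0
finger_force: 6.0
```

{"api": "servo_tool", "payload": {
  "series": [
    {"slide": [-0.25, 0, 0.05], "turn": [0, 0, 0]},
    {"slide": [-0.25, 0, 0], "turn": [0, 0, 0]},
    {"slide": [-0.25, 0, 0], "turn": [0, 0, 0]},
    {"slide": [-0.25, 0, 0], "turn": [0, 0, 0]},
    {"slide": [-0.25, 0, 0], "turn": [0, 0, 0]},
    {"slide": [-0.25, 0, 0], "turn": [0, 0, 0]},
    {"slide": [-0.25, 0, 0], "turn": [0, 0, 0]},
    {"slide": [-0.25, 0, 0], "turn": [0, 0, 0]}
  ]
}}

```text
time: 13.3
position: [0.4769, 0.1608, 0.2353]
tcp_rot: [-0.001, 0.702, 0.712, 0.005]
force: [-0.2, 9.4, 9.0]
gripper_width: 0.0002
finger_force: 6.8
```

```bash
python3 s.py; python3 v.py; python3 - <<'E'
from h import *
im,d=viewer.snapshot("scene"); cv2.imwrite("pics/b.png",cv2.resize(im[180:380,180:440],None,fx=3,fy=3)[:,:,::-1])
E
```

```text
13.3 [0.4769 0.1608 0.2353] x [-0.014  1.     0.009] z [ 0.006  0.009 -1.   ] [-0.2  9.4  9. ] [ 0.27  0.6  -0.81  2.03  0.63  0.76 -0.9 ]
tray [(0.64, [0.481, 0.11, 0.047])]
pad_top [(0.33, [0.484, 0.011, 0.045])]
tray_nose [(0.94, [0.481, 0.012, 0.046])]
bottle [(0.83, [0.476, 0.055, 0.052]), (0.43, [0.329, 0.166, -0.005])]
[(0.3, 47.9, None), (0.28, None, None), (0.26, None, None), (0.24, None, None), (0.22, None, None), (0.2, 444.8, None), (0.18, 486.2, 444.5), (0.16, 492.4, 461.0), (0.14, 517.6, 457.4), (0.12, 537.0, 441.5), (0.1, 552.6, 52.7), (0.08, 562.3, 52.1), (0.06, 564.2, 52.5), (0.04, 564.3, 53.2), (0.02, 61.5, 52.5), (-0.0, 41.4, 41.0), (-0.02, 44.8, 44.3), (-0.04, 44.7, 44.6), (-0.06, 44.2, 45.0), (-0.08, 44.6, 44.4), (-0.1, 44.3, 44.3), (-0.12, 44.6, 44.8), (-0.14, 44.8, 44.9), (-0.16, 44.6, 44.6), (-0.18, 44.5, 44.6), (-0.2, 45.2, 44.3), (-0.22, 44.3, 44.2), (-0.24, 45.0, 44.3), (-0.26, 44.3, 70.5), (-0.28, 45.0, 45.0)]
```

View pics/b.png

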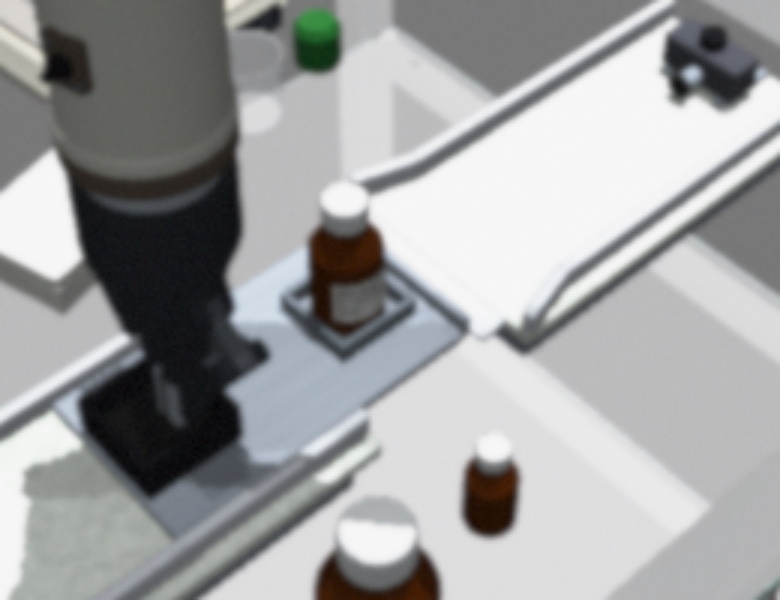

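The crop shows the carrier level across the gap, its nose at about (470,320) just at the ramp, and the bottle upright at (345,260). I'm keeping the press on until the nose is on the deck.

{"api": "servo_tool", "payload": {
  "series": [
    {"slide": [-0.25, 0, -0.05], "turn": [0, 0, 0]},
    {"slide": [-0.25, 0, 0], "turn": [0, 0, 0]},
    {"slide": [-0.25, 0, 0], "turn": [0, 0, 0]},
    {"slide": [-0.25, 0, 0], "turn": [0, 0, 0]},
    {"slide": [-0.25, 0, 0], "turn": [0, 0, 0]},
    {"slide": [-0.25, 0, 0], "turn": [0, 0, 0]},
    {"slide": [-0.25, 0, 0], "turn": [0, 0, 0]},
    {"slide": [-0.25, 0, 0], "turn": [0, 0, 0]}
  ]
}}

```text
time: 14.6
position: [0.4771, 0.1408, 0.2358]
tcp_rot: [-0.001, 0.702, 0.712, 0.005]
force: [-0.0, 9.1, 9.6]
gripper_width: 0.0
finger_force: 5.6
```

{"api": "servo_tool", "payload": {
  "series": [
    {"slide": [-0.25, 0, 0], "turn": [0, 0, 0]},
    {"slide": [-0.25, 0, 0], "turn": [0, 0, 0]},
    {"slide": [-0.25, 0, 0], "turn": [0, 0, 0]},
    {"slide": [-0.25, 0, 0], "turn": [0, 0, 0]},
    {"slide": [-0.25, 0, 0], "turn": [0, 0, 0]},
    {"slide": [-0.25, 0, -0.05], "turn": [0, 0, 0]},
    {"slide": [-0.25, 0, -0.05], "turn": [0, 0, 0]},
    {"slide": [-0.25, 0, -0.05], "turn": [0, 0, 0]}
  ]
}}

```text
time: 15.6
position: [0.4763, 0.1169, 0.2354]
tcp_rot: [-0.0, 0.703, 0.711, 0.001]
force: [1.0, 4.2, 1.7]
gripper_width: 0.0001
finger_force: 6.0
```

{"api": "servo_tool", "payload": {
  "series": [
    {"slide": [-0.25, 0, -0.05], "turn": [0, 0, 0]},
    {"slide": [-0.25, 0, -0.05], "turn": [0, 0, 0]},
    {"slide": [-0.25, 0, -0.05], "turn": [0, 0, 0]},
    {"slide": [-0.25, 0, -0.05], "turn": [0, 0, 0]},
    {"slide": [-0.25, 0, -0.05], "turn": [0, 0, 0]},
    {"slide": [-0.25, 0, -0.05], "turn": [0, 0, 0]},
    {"slide": [-0.25, 0, -0.05], "turn": [0, 0, 0]},
    {"slide": [-0.25, 0, 0], "turn": [0, 0, 0]}
  ]
}}

```text
time: 16.6
position: [0.4763, 0.0958, 0.2386]
tcp_rot: [-0.0, 0.704, 0.711, -0.0]
force: [-0.1, 3.5, -0.9]
gripper_width: 0.0001
finger_force: 2.9
```

```bash
python3 s.py; python3 v.py
```

```text
16.6 [0.4763 0.0958 0.2386] x [-0.01  1.   -0.  ] z [-0. -0. -1.] [-0.1  3.5 -0.9] [ 0.41  0.57 -0.82  2.07  0.62  0.76 -0.78]
tray []
pad_top []
tray_nose [(0.61, [0.48, -0.053, 0.046])]
bottle [(0.71, [0.328, 0.165, -0.005]), (0.65, [0.475, -0.014, 0.054])]
[(0.3, 47.6, 46.3), (0.28, 44.7, 44.9), (0.26, 44.8, 44.4), (0.24, 44.7, None), (0.22, 44.7, None), (0.2, 44.1, None), (0.18, 45.9, None), (0.16, None, None), (0.14, 448.3, None), (0.12, 491.2, 442.9), (0.1, 497.5, 456.8), (0.08, 523.3, 471.8), (0.06, 541.4, 449.7), (0.04, 552.8, None), (0.02, 555.8, 52.6), (-0.0, 552.1, 52.3), (-0.02, None, 52.9), (-0.04, None, 52.0), (-0.06, None, 44.4), (-0.08, 44.6, 44.7), (-0.1, 44.6, 44.1), (-0.12, 43.9, 44.1), (-0.14, 45.0, 44.2), (-0.16, 44.2, 44.6), (-0.18, 44.6, 44.4), (-0.2, 44.2, 44.4), (-0.22, 44.1, 44.3), (-0.24, 44.3, 44.9), (-0.26, 44.4, 58.5), (-0.28, 44.7, 45.0)]
```

{"api": "servo_tool", "payload": {
  "series": [
    {"slide": [-0.25, 0, -0.05], "turn": [0, 0, 0]},
    {"slide": [-0.25, 0, -0.05], "turn": [0, 0, 0]},
    {"slide": [-0.25, 0, -0.05], "turn": [0, 0, 0]},
    {"slide": [-0.25, 0, 0], "turn": [0, 0, 0]},
    {"slide": [-0.25, 0, 0], "turn": [0, 0, 0]},
    {"slide": [-0.25, 0, 0], "turn": [0, 0, 0]},
    {"slide": [-0.25, 0, 0], "turn": [0, 0, 0]},
    {"slide": [-0.25, 0, 0], "turn": [0, 0, 0]}
  ]
}}

```text
time: 17.85
position: [0.4766, 0.0759, 0.2402]
tcp_rot: [-0.0, 0.703, 0.711, -0.0]
force: [-0.3, 2.2, -1.0]
gripper_width: 0.0
finger_force: 1.6
```

{"api": "servo_tool", "payload": {
  "series": [
    {"slide": [-0.25, 0, 0], "turn": [0, 0, 0]},
    {"slide": [-0.25, 0, 0], "turn": [0, 0, 0]},
    {"slide": [-0.25, 0, 0], "turn": [0, 0, 0]},
    {"slide": [-0.25, 0, 0], "turn": [0, 0, 0]},
    {"slide": [-0.25, 0, 0], "turn": [0, 0, 0]},
    {"slide": [-0.25, 0, 0], "turn": [0, 0, 0]},
    {"slide": [-0.25, 0, 0], "turn": [0, 0, 0]},
    {"slide": [-0.25, 0, 0], "turn": [0, 0, 0]}
  ]
}}

```text
time: 18.85
position: [0.4768, 0.0559, 0.2402]
tcp_rot: [-0.0, 0.703, 0.711, 0.0]
force: [0.0, 2.3, -1.5]
gripper_width: -0.0003
finger_force: 1.6
```

{"api": "servo_tool", "payload": {
  "series": [
    {"slide": [-0.25, 0, 0], "turn": [0, 0, 0]},
    {"slide": [-0.25, 0, 0], "turn": [0, 0, 0]},
    {"slide": [-0.25, 0, 0], "turn": [0, 0, 0]},
    {"slide": [-0.25, 0, 0], "turn": [0, 0, 0]},
    {"slide": [-0.25, 0, 0], "turn": [0, 0, 0]},
    {"slide": [-0.25, 0, 0], "turn": [0, 0, 0]},
    {"slide": [-0.25, 0, 0], "turn": [0, 0, 0]},
    {"slide": [-0.25, 0, 0], "turn": [0, 0, 0]}
  ]
}}

```text
time: 19.85
position: [0.477, 0.0359, 0.2402]
tcp_rot: [-0.0, 0.703, 0.711, -0.0]
force: [0.2, 2.9, -2.2]
gripper_width: -0.0
finger_force: 1.6
```

```bash
python3 s.py; python3 v.py; python3 - <<'E'
from h import *
im,d=viewer.snapshot("scene"); cv2.imwrite("pics/c.png",cv2.resize(im[150:350,210:470],None,fx=3,fy=3)[:,:,::-1])
E
```

```text
19.85 [0.477  0.0359 0.2402] x [-0.01  1.    0.  ] z [-0.  0. -1.] [ 0.2  2.9 -2.2] [ 0.54  0.56 -0.82  2.08  0.61  0.75 -0.66]
tray [(0.15, [0.679, 0.112, 0.004])]
pad_top [(0.43, [0.481, -0.113, 0.041]), (0.42, [0.474, 0.199, -0.0])]
tray_nose [(0.55, [0.482, -0.114, 0.044])]
bottle [(0.73, [0.355, 0.062, -0.002]), (0.58, [0.328, 0.166, -0.005])]
[(0.3, 47.5, 47.1), (0.28, 44.7, 44.7), (0.26, 44.8, 44.6), (0.24, 44.6, 44.3), (0.22, 44.4, 45.0), (0.2, 44.1, 44.9), (0.18, 45.0, 44.1), (0.16, 44.6, 44.5), (0.14, 44.9, None), (0.12, 44.4, None), (0.1, 43.8, None), (0.08, 449.1, None), (0.06, 495.7, 443.2), (0.04, 507.2, 455.0), (0.02, 529.9, 470.7), (-0.0, 543.8, 450.5), (-0.02, 548.4, None), (-0.04, 543.6, None), (-0.06, None, None), (-0.08, None, 51.7), (-0.1, None, 51.2), (-0.12, None, 44.3), (-0.14, None, 44.4), (-0.16, None, 44.3), (-0.18, 44.6, 44.4), (-0.2, 44.3, 43.9), (-0.22, 44.5, 44.4), (-0.24, 44.4, 44.6), (-0.26, 44.4, 71.7), (-0.28, 44.7, 44.3)]
```

View pics/c.png

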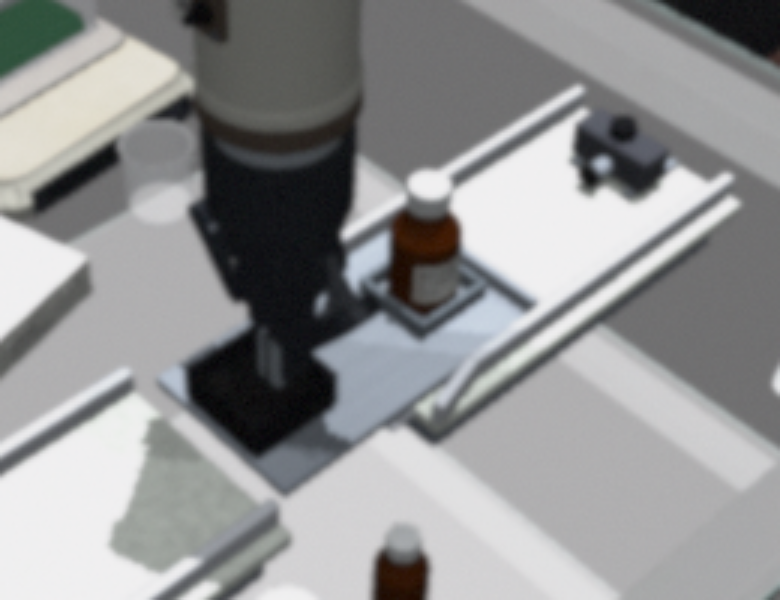

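The crop shows the carrier level with its nose between the dock rails, its tail (280,490) clear of the loader, and the bottle upright at (425,245).

{"api": "servo_tool", "payload": {
  "series": [
    {"slide": [-0.25, 0, 0.02], "turn": [0, 0, 0]},
    {"slide": [-0.25, 0, 0.02], "turn": [0, 0, 0]},
    {"slide": [-0.25, 0, 0.02], "turn": [0, 0, 0]},
    {"slide": [-0.25, 0, 0], "turn": [0, 0, 0]},
    {"slide": [-0.25, 0, 0], "turn": [0, 0, 0]},
    {"slide": [-0.25, 0, 0], "turn": [0, 0, 0]},
    {"slide": [-0.25, 0, 0], "turn": [0, 0, 0]},
    {"slide": [-0.25, 0, 0], "turn": [0, 0, 0]}
  ]
}}

```text
time: 21.15
position: [0.4778, 0.0172, 0.2403]
tcp_rot: [0.0, 0.703, 0.711, 0.001]
force: [0.1, 6.2, 3.0]
gripper_width: -0.0002
finger_force: 3.0
```

{"api": "servo_tool", "payload": {
  "series": [
    {"slide": [-0.25, 0, 0], "turn": [0, 0, 0]},
    {"slide": [-0.25, 0, 0], "turn": [0, 0, 0]},
    {"slide": [-0.25, 0, 0], "turn": [0, 0, 0]},
    {"slide": [-0.25, 0, 0], "turn": [0, 0, 0]},
    {"slide": [-0.25, 0, 0], "turn": [0, 0, 0]},
    {"slide": [-0.25, 0, 0], "turn": [0, 0, 0]},
    {"slide": [-0.25, 0, 0], "turn": [0, 0, 0]},
    {"slide": [-0.25, 0, 0], "turn": [0, 0, 0]}
  ]
}}

```text
time: 22.15
position: [0.478, -0.0027, 0.2402]
tcp_rot: [0.0, 0.703, 0.711, 0.001]
force: [-1.6, 6.0, 3.6]
gripper_width: -0.0
finger_force: 3.1
```

{"api": "servo_tool", "payload": {
  "series": [
    {"slide": [-0.25, 0, 0], "turn": [0, 0, 0]},
    {"slide": [-0.25, 0, 0], "turn": [0, 0, 0]},
    {"slide": [-0.25, 0, 0], "turn": [0, 0, 0]},
    {"slide": [-0.25, 0, 0], "turn": [0, 0, 0]},
    {"slide": [-0.25, 0, 0], "turn": [0, 0, 0]},
    {"slide": [-0.25, 0, 0], "turn": [0, 0, 0]},
    {"slide": [-0.25, 0, 0], "turn": [0, 0, 0]},
    {"slide": [-0.25, 0, 0], "turn": [0, 0, 0]}
  ]
}}

```text
time: 23.15
position: [0.4782, -0.0227, 0.2402]
tcp_rot: [0.0, 0.703, 0.711, 0.001]
force: [0.3, 6.1, 4.0]
gripper_width: -0.0
finger_force: 3.1
```

{"api": "servo_tool", "payload": {
  "series": [
    {"slide": [-0.25, 0, -0.03], "turn": [0, 0, 0]},
    {"slide": [-0.25, 0, 0], "turn": [0, 0, 0]},
    {"slide": [-0.25, 0, 0], "turn": [0, 0, 0]},
    {"slide": [-0.25, 0, 0], "turn": [0, 0, 0]},
    {"slide": [-0.2, 0, 0], "turn": [0, 0, 0]},
    {"slide": [-0.2, 0, 0], "turn": [0, 0, 0]},
    {"slide": [-0.2, 0, 0], "turn": [0, 0, 0]},
    {"slide": [-0.2, 0, 0], "turn": [0, 0, 0]}
  ]
}}

```text
time: 24.15
position: [0.4781, -0.0413, 0.2402]
tcp_rot: [0.0, 0.703, 0.711, 0.001]
force: [-0.4, 5.2, 2.4]
gripper_width: 0.0001
finger_force: 2.9
```

{"api": "servo_tool", "payload": {
  "series": [
    {"slide": [-0.2, 0, 0], "turn": [0, 0, 0]},
    {"slide": [-0.2, 0, 0], "turn": [0, 0, 0]},
    {"slide": [-0.2, 0, 0], "turn": [0, 0, 0]},
    {"slide": [-0.2, 0, 0], "turn": [0, 0, 0]},
    {"slide": [-0.1, 0, 0], "turn": [0, 0, 0]},
    {"slide": [-0.1, 0, 0], "turn": [0, 0, 0]},
    {"slide": [-0.1, 0, 0], "turn": [0, 0, 0]},
    {"slide": [-0.1, 0, 0], "turn": [0, 0, 0]}
  ]
}}

```text
time: 25.15
position: [0.4782, -0.0532, 0.2402]
tcp_rot: [-0.0, 0.703, 0.711, 0.001]
force: [-0.0, 5.4, 3.9]
gripper_width: 0.0
finger_force: 2.9
```

```bash
python3 s.py; python3 v.py | tail -4 | cut -c1-200
```

```text
25.15 [ 0.4782 -0.0532  0.2402] x [-0.011  1.     0.001] z [ 0.001  0.001 -1.   ] [-0.   5.4  3.9] [ 0.73  0.56 -0.82  2.08  0.61  0.75 -0.47]
pad_top [(0.6, [0.478, -0.04, 0.066])]
tray_nose []
bottle [(0.95, [0.328, 0.165, -0.002]), (0.59, [0.357, 0.059, -0.001])]
[(0.3, 46.7, 47.2), (0.28, 44.6, 44.5), (0.26, 45.0, 44.5), (0.24, 44.6, 44.8), (0.22, 44.3, 44.8), (0.2, 44.7, 44.0), (0.18, 44.3, 44.5), (0.16, 44.6, 44.0), (0.14, 44.8, 44.4), (0.12, 44.6, 44.6), (
```

{"api": "servo_tool", "payload": {
  "series": [
    {"slide": [-0.1, 0, -0.02], "turn": [0, 0, 0]},
    {"slide": [-0.1, 0, 0], "turn": [0, 0, 0]},
    {"slide": [-0.1, 0, 0], "turn": [0, 0, 0]},
    {"slide": [-0.1, 0, 0], "turn": [0, 0, 0]},
    {"slide": [-0.1, 0, 0], "turn": [0, 0, 0]},
    {"slide": [-0.1, 0, 0], "turn": [0, 0, 0]},
    {"slide": [-0.1, 0, 0], "turn": [0, 0, 0]},
    {"slide": [-0.1, 0, 0], "turn": [0, 0, 0]}
  ]
}}

```text
time: 26.4
position: [0.4781, -0.0616, 0.2402]
tcp_rot: [-0.0, 0.703, 0.711, 0.0]
force: [0.4, 5.1, 3.3]
gripper_width: 0.0002
finger_force: 2.7
```

{"api": "servo_tool", "payload": {
  "series": [
    {"slide": [-0.05, 0, 0], "turn": [0, 0, 0]},
    {"slide": [-0.05, 0, 0], "turn": [0, 0, 0]},
    {"slide": [-0.05, 0, 0], "turn": [0, 0, 0]},
    {"slide": [-0.05, 0, 0], "turn": [0, 0, 0]},
    {"slide": [-0.05, 0, 0], "turn": [0, 0, 0]},
    {"slide": [-0.05, 0, 0], "turn": [0, 0, 0]},
    {"slide": [-0.05, 0, 0], "turn": [0, 0, 0]},
    {"slide": [-0.05, 0, 0], "turn": [0, 0, 0]}
  ]
}}

```text
time: 27.4
position: [0.4781, -0.0656, 0.2402]
tcp_rot: [-0.0, 0.703, 0.711, 0.0]
force: [-0.1, 5.5, 2.7]
gripper_width: 0.0003
finger_force: 2.8
```

{"api": "servo_tool", "payload": {
  "series": [
    {"slide": [-0.05, 0, 0], "turn": [0, 0, 0]},
    {"slide": [-0.05, 0, 0], "turn": [0, 0, 0]},
    {"slide": [-0.05, 0, 0], "turn": [0, 0, 0]},
    {"slide": [-0.05, 0, 0], "turn": [0, 0, 0]},
    {"slide": [-0.05, 0, 0], "turn": [0, 0, 0]},
    {"slide": [-0.05, 0, 0], "turn": [0, 0, 0]},
    {"slide": [0, 0, 0], "turn": [0, 0, 0]},
    {"slide": [0, 0, 0], "turn": [0, 0, 0]}
  ]
}}

```text
time: 28.4
position: [0.4781, -0.0686, 0.2402]
tcp_rot: [-0.0, 0.703, 0.711, 0.0]
force: [-0.7, 4.7, 3.3]
gripper_width: -0.0002
finger_force: 2.7
```

{"api": "servo_tool", "payload": {
  "series": [
    {"slide": [-0.05, 0, 0], "turn": [0, 0, 0]},
    {"slide": [-0.05, 0, 0], "turn": [0, 0, 0]},
    {"slide": [-0.05, 0, 0], "turn": [0, 0, 0]},
    {"slide": [-0.05, 0, 0], "turn": [0, 0, 0]},
    {"slide": [-0.05, 0, 0], "turn": [0, 0, 0]},
    {"slide": [-0.05, 0, 0], "turn": [0, 0, 0]},
    {"slide": [0, 0, 0], "turn": [0, 0, 0]},
    {"slide": [0, 0, 0], "turn": [0, 0, 0]}
  ]
}}

```text
time: 29.4
position: [0.4781, -0.0716, 0.2402]
tcp_rot: [-0.0, 0.703, 0.711, 0.0]
force: [-0.7, 5.4, 3.0]
gripper_width: -0.0003
finger_force: 2.7
```

{"api": "servo_tool", "payload": {
  "series": [
    {"slide": [-0.05, 0, 0], "turn": [0, 0, 0]},
    {"slide": [-0.05, 0, 0], "turn": [0, 0, 0]},
    {"slide": [-0.05, 0, 0], "turn": [0, 0, 0]},
    {"slide": [-0.05, 0, 0], "turn": [0, 0, 0]},
    {"slide": [-0.05, 0, 0], "turn": [0, 0, 0]},
    {"slide": [-0.05, 0, 0], "turn": [0, 0, 0]},
    {"slide": [0, 0, 0], "turn": [0, 0, 0]},
    {"slide": [0, 0, 0], "turn": [0, 0, 0]}
  ]
}}

```text
time: 30.4
position: [0.4782, -0.0743, 0.2402]
tcp_rot: [-0.0, 0.703, 0.711, 0.0]
force: [-0.2, 6.1, 2.7]
gripper_width: -0.0
finger_force: 3.2
```

{"api": "servo_tool", "payload": {
  "series": [
    {"slide": [-0.05, 0, 0], "turn": [0, 0, 0]},
    {"slide": [-0.05, 0, 0], "turn": [0, 0, 0]},
    {"slide": [-0.05, 0, 0], "turn": [0, 0, 0]},
    {"slide": [-0.05, 0, 0], "turn": [0, 0, 0]},
    {"slide": [0, 0, 0], "turn": [0, 0, 0]},
    {"slide": [0, 0, 0], "turn": [0, 0, 0]},
    {"slide": [0, 0, 0], "turn": [0, 0, 0]},
    {"slide": [0, 0, 0], "turn": [0, 0, 0]}
  ]
}}

```text
time: 31.4
position: [0.4782, -0.0756, 0.2403]
tcp_rot: [-0.001, 0.703, 0.711, 0.001]
force: [-0.2, 8.0, 3.2]
gripper_width: 0.0002
finger_force: 4.0
```

```bash
python3 s.py
```

```text
31.4 [ 0.4782 -0.0756  0.2403] x [-0.011  1.     0.002] z [ 0.     0.002 -1.   ] [-0.2  8.   3.2] [ 0.77  0.57 -0.82  2.07  0.61  0.76 -0.42]
```

{"api": "servo_tool", "payload": {
  "series": [
    {"slide": [-0.05, 0, 0], "turn": [0, 0, 0]},
    {"slide": [-0.05, 0, 0], "turn": [0, 0, 0]},
    {"slide": [-0.05, 0, 0], "turn": [0, 0, 0]},
    {"slide": [-0.05, 0, 0], "turn": [0, 0, 0]},
    {"slide": [-0.05, 0, 0], "turn": [0, 0, 0]},
    {"slide": [-0.05, 0, 0], "turn": [0, 0, 0]},
    {"slide": [0, 0, 0], "turn": [0, 0, 0]},
    {"slide": [0, 0, 0], "turn": [0, 0, 0]}
  ]
}}

```text
time: 32.4
position: [0.4782, -0.0777, 0.2403]
tcp_rot: [-0.001, 0.703, 0.711, 0.001]
force: [-0.5, 11.0, 2.1]
gripper_width: -0.0001
finger_force: 5.4
```

```bash
python3 s.py
```

```text
32.4 [ 0.4782 -0.0777  0.2403] x [-0.012  1.     0.003] z [ 0.001  0.003 -1.   ] [-0.5 11.   2.1] [ 0.77  0.57 -0.82  2.07  0.6   0.76 -0.41]
```

{"api": "servo_tool", "payload": {
  "series": [
    {"slide": [-0.05, 0, 0], "turn": [0, 0, 0]},
    {"slide": [-0.05, 0, 0], "turn": [0, 0, 0]},
    {"slide": [-0.05, 0, 0], "turn": [0, 0, 0]},
    {"slide": [-0.05, 0, 0], "turn": [0, 0, 0]},
    {"slide": [-0.02, 0, 0], "turn": [0, 0, 0]},
    {"slide": [0, 0, 0], "turn": [0, 0, 0]},
    {"slide": [0, 0, 0], "turn": [0, 0, 0]},
    {"slide": [0, 0, 0], "turn": [0, 0, 0]}
  ]
}}

```text
time: 33.4
position: [0.4782, -0.079, 0.2402]
tcp_rot: [-0.001, 0.702, 0.712, 0.002]
force: [-0.3, 13.2, 3.5]
gripper_width: -0.0001
finger_force: 6.5
```

```bash
python3 s.py
```

```text
33.4 [ 0.4782 -0.079   0.2402] x [-0.013  1.     0.005] z [ 0.001  0.005 -1.   ] [-0.3 13.2  3.5] [ 0.78  0.57 -0.82  2.07  0.6   0.76 -0.41]
```

{"api": "servo_tool", "payload": {
  "series": [
    {"slide": [0.04, 0, 0], "turn": [0, 0, 0]},
    {"slide": [0.04, 0, 0], "turn": [0, 0, 0]},
    {"slide": [0.04, 0, 0], "turn": [0, 0, 0]},
    {"slide": [0.04, 0, 0], "turn": [0, 0, 0]},
    {"slide": [0.04, 0, 0], "turn": [0, 0, 0]},
    {"slide": [0.04, 0, 0], "turn": [0, 0, 0]},
    {"slide": [0.04, 0, 0], "turn": [0, 0, 0]},
    {"slide": [0.04, 0, 0], "turn": [0, 0, 0]}
  ]
}}

```text
time: 34.4
position: [0.4783, -0.0783, 0.2402]
tcp_rot: [-0.0, 0.703, 0.711, 0.0]
force: [-0.0, 5.6, 2.4]
gripper_width: 0.0
finger_force: 2.9
```

{"api": "servo_tool", "payload": {
  "series": [
    {"slide": [0.03, 0, 0], "turn": [0, 0, 0]},
    {"slide": [0.03, 0, 0], "turn": [0, 0, 0]},
    {"slide": [0.03, 0, 0], "turn": [0, 0, 0]},
    {"slide": [0.03, 0, 0], "turn": [0, 0, 0]},
    {"slide": [0.03, 0, 0], "turn": [0, 0, 0]},
    {"slide": [0.03, 0, 0], "turn": [0, 0, 0]},
    {"slide": [0.03, 0, 0], "turn": [0, 0, 0]},
    {"slide": [0.03, 0, 0], "turn": [0, 0, 0]}
  ]
}}

```text
time: 35.4
position: [0.4781, -0.0768, 0.24]
tcp_rot: [0.0, 0.704, 0.711, -0.0]
force: [0.7, 1.2, 1.2]
gripper_width: -0.0001
finger_force: 0.9
```

{"api": "servo_tool", "payload": {
  "series": [
    {"slide": [0.03, 0, -0.02], "turn": [0, 0, 0]},
    {"slide": [0.03, 0, -0.02], "turn": [0, 0, 0]},
    {"slide": [0.03, 0, -0.02], "turn": [0, 0, 0]},
    {"slide": [0.03, 0, -0.02], "turn": [0, 0, 0]},
    {"slide": [0.03, 0, -0.02], "turn": [0, 0, 0]},
    {"slide": [0.03, 0, -0.02], "turn": [0, 0, 0]},
    {"slide": [0.03, 0, -0.02], "turn": [0, 0, 0]},
    {"slide": [0.03, 0, -0.02], "turn": [0, 0, 0]}
  ]
}}

```text
time: 36.4
position: [0.4781, -0.0741, 0.2417]
tcp_rot: [0.0, 0.703, 0.711, -0.0]
force: [-0.8, 0.5, -0.1]
gripper_width: 0.0001
finger_force: 0.0
```

{"api": "servo_tool", "payload": {
  "series": [
    {"slide": [0.03, 0, -0.03], "turn": [0, 0, 0]},
    {"slide": [0.03, 0, -0.03], "turn": [0, 0, 0]},
    {"slide": [0.03, 0, -0.03], "turn": [0, 0, 0]},
    {"slide": [0.05, 0, -0.03], "turn": [0, 0, 0]},
    {"slide": [0.05, 0, -0.03], "turn": [0, 0, 0]},
    {"slide": [0.05, 0, -0.03], "turn": [0, 0, 0]},
    {"slide": [0.05, 0, -0.03], "turn": [0, 0, 0]},
    {"slide": [0.05, 0, -0.03], "turn": [0, 0, 0]}
  ]
}}

```text
time: 37.4
position: [0.4781, -0.0707, 0.2442]
tcp_rot: [0.0, 0.703, 0.711, 0.0]
force: [0.2, -0.8, -0.5]
gripper_width: 0.0002
finger_force: 0.0
```

```bash
python3 s.py
```

```text
37.4 [ 0.4781 -0.0707  0.2442] x [-0.01  1.    0.  ] z [ 0.  0. -1.] [ 0.2 -0.8 -0.5] [ 0.76  0.56 -0.82  2.07  0.6   0.76 -0.42]
```

{"api": "servo_tool", "payload": {
  "series": [
    {"slide": [0.2, 0, 0], "turn": [0, 0, 0]},
    {"slide": [0.2, 0, -0.3], "turn": [0, 0, 0]},
    {"slide": [0, 0, -0.5], "turn": [0, 0, 0]},
    {"slide": [0, 0, -1], "turn": [0, 0, 0]},
    {"slide": [0, 0, -2], "turn": [0, 0, 0]},
    {"slide": [0, 0, -3], "turn": [0, 0, 0]},
    {"slide": [0, 0, -4], "turn": [0, 0, 0]},
    {"slide": [0, 0, -4], "turn": [0, 0, 0]}
  ]
}}

```text
time: 38.4
position: [0.4779, -0.0665, 0.3939]
tcp_rot: [0.0, 0.703, 0.711, 0.0]
force: [1.0, -0.5, -0.1]
gripper_width: -0.0002
finger_force: 0.0
```

{"api": "servo_tool", "payload": {
  "series": [
    {"slide": [6, 0, -1], "turn": [0, 0, 0]},
    {"slide": [6, 0, 0], "turn": [0, 0, 0]},
    {"slide": [6, 0, 0], "turn": [0, 0, 0]},
    {"slide": [6, 0, 0], "turn": [0, 0, 0]},
    {"slide": [0, 0, 0], "turn": [0, 0, 0]},
    {"slide": [0, 0, 0], "turn": [0, 0, 0]},
    {"slide": [0, 0, 0], "turn": [0, 0, 0]},
    {"slide": [0, 0, 0], "turn": [0, 0, 0]}
  ]
}}

```text
time: 39.4
position: [0.476, 0.1715, 0.4021]
tcp_rot: [0.0, 0.705, 0.71, -0.0]
force: [0.4, 0.3, 1.0]
gripper_width: 0.0002
finger_force: 0.0
```

```bash
python3 s.py; python3 v.py; python3 - <<'E'
from h import *
im,d=viewer.snapshot("scene"); cv2.imwrite("pics/d.png",cv2.resize(im[140:340,210:470],None,fx=3,fy=3)[:,:,::-1])
E
```

```text
39.4 [0.476  0.1715 0.4021] x [-0.007  1.    -0.001] z [-0.    -0.001 -1.   ] [0.4 0.3 1. ] [ 0.46  0.39 -1.05  1.9   0.38  1.08 -0.73]
tray [(0.88, [0.483, -0.129, 0.047])]
pad_top [(0.92, [0.475, -0.063, 0.066])]
tray_nose [(0.76, [0.483, -0.228, 0.044])]
bottle [(0.7, [0.355, 0.06, -0.0]), (0.68, [0.478, -0.184, 0.051])]
[(0.3, None, None), (0.28, None, None), (0.26, None, None), (0.24, None, None), (0.22, None, None), (0.2, 640.1, 44.5), (0.18, 645.2, 614.5), (0.16, 652.7, 627.5), (0.14, 661.9, 612.8), (0.12, 666.0, 43.8), (0.1, 661.7, 43.0), (0.08, 647.8, -1.0), (0.06, -1.0, -1.0), (0.04, -1.2, -1.6), (0.02, -0.6, -0.7), (-0.0, 40.9, 41.2), (-0.02, 44.7, 44.1), (-0.04, 52.6, 52.9), (-0.06, 52.7, 52.4), (-0.08, 52.5, 53.0), (-0.1, 52.3, 52.7), (-0.12, 52.2, 52.5), (-0.14, 52.8, 52.4), (-0.16, 52.7, 52.2), (-0.18, 52.4, 52.9), (-0.2, 52.6, 52.4), (-0.22, 52.9, 53.5), (-0.24, 44.4, 45.0), (-0.26, 44.6, 72.4), (-0.28, 44.4, 44.6)]
```

View pics/d.png

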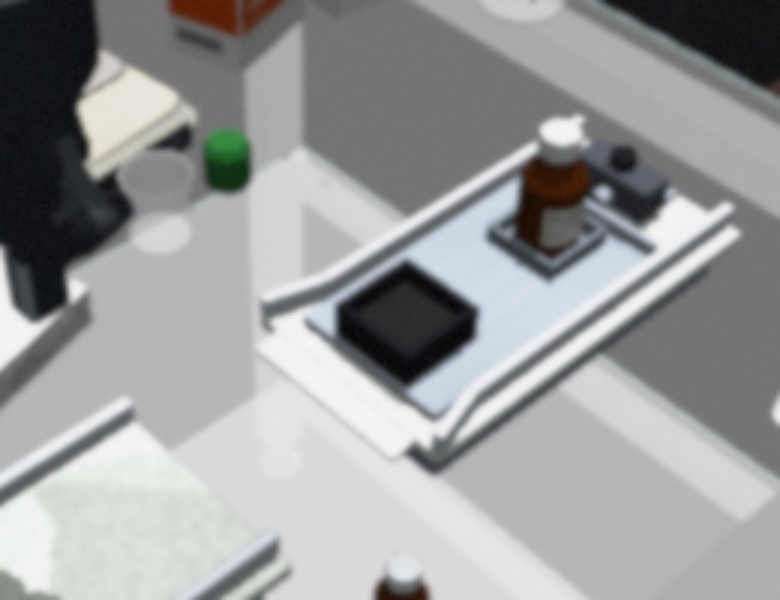

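The crop shows the carrier level on the stage, its nose against the stop at (615,180), the bottle upright at (555,190), and the beaker and green cap undisturbed.

```bash
python3 -c "
from h import *
print(order.sign_off())"
```

```text
the job is handed in; nothing more can be done
None
```

The carrier is across the gap and level on the receiving stage with its bottle upright. I pressed the plunger in about 5 mm and let it back to an estimated 2–3 mm (both from force and arm-position readings). The arm was clear, and I handed the job in at about 40 s.

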